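Hang the weight pail on the fork hook of the test stand

TASK

Take the weight pail that stands on the bench: raise its flat-lying bail upright while the pail stays standing, then hang the pail by its bail in the stand's fork hook, pressing the bar down past both spring keepers and bedding it on the seats with a firm downward push until the hook bears about 16 N, the pail's weight included (never more than 22 N). Leave the pail hanging still with both keepers snapped shut over the bar; do not tip the pail and leave everything else on the bench where it is.

Things in the scene. Friction and masses are not known exactly. Their poses are not given: they have to be found in the camera images.
- pail: Open steel pail standing upright, 92 mm across the rim, 80 mm across the foot, 90 mm tall, with steel discs inside; 0.3 to 0.55 kg in all, bail included. Origin: centre of the underside; z up. The bail's pivots are on its y axis at y = +-60 mm, 85 mm above the underside. The bail lies out to its -x side at the start.
- bail (a joint): Angle of the swing bail on the pail: 0 = flat, level with the pivots, out to the pail's -x side; pi/2 = upright over the pail; pi = flat to the +x side. It swings freely (little friction) and drops back if let go.
- bail_bar (a point): Middle of the bail's grip bar: a straight round sleeve 9 mm in diameter and 104 mm long that turns on the bail's wire, along the pail's y axis, 92 mm from the pivot line. Two side wires, 6 mm thick and 123 mm apart, join it to the pivots. Flat, the bar stands 46 mm out from the rim (centre to rim).
- stand: Fixed stand, base 230 x 170 x 12 mm (150 mm towards its +x, 80 mm towards -x), a column 100 to 130 mm behind (+x of) the seats rising to 230 mm. Origin: on the bench straight below fork_seat. z up; the fork hook points to its -x, roughly to the robot.
- fork_seat (a point): Where the middle of the bail's bar lies when seated, midway between the two hook prongs, 230 mm above the bench; axes as the stand's, bar along y. Prongs are 7 mm thick, at y = +-35 mm; each has a flat seat 4.5 mm below this point, x = -13 to +13 mm, on a 10 mm high arm that runs back to a beam 79 to 101 mm behind. Between the prongs it is empty.
- fork_mouth (a point): Middle of the mouth, 24 mm straight above fork_seat, level with the tops of the front lips (x = -19 to -13 mm). Back posts (x = 13 to 20 mm) rise 4 mm higher. The bar enters the 26 mm wide mouth from above. The pail comes in from the -x side, bar higher than the lips, so that the prongs pass under the bar, between the bail's side wires and over the pail's rim.
- keeper_l (a joint): Spring keeper of the prong at the stand's y = +35 mm: a tongue 8 mm wide, 3 mm thick, hinged at x = +12 mm level with fork_mouth, reaching 18 mm towards -x, level across the mouth when shut. 0 = shut (it cannot go above level); positive = free end pressed down (to 1.4 rad). It gives from about 3.5 N, up to about 8 N, and springs shut once the bar is down on the seat below it.
- keeper_r (a joint): The same keeper on the prong at y = -35 mm.
- thread_cone: Bystander: paper thread cone, 60 mm across, 78 mm tall; origin at its underside. Leave it alone.
- slotted_weight: Bystander: brass weight, 44 mm across, 52 mm tall; origin at its underside. Leave it alone.
- tape_roll: Bystander: cardboard ring lying flat, 90 mm across, 24 mm tall; origin at its underside. Leave it alone.
- bottle: Bystander: white bottle, 60 mm across, 150 mm tall; origin at its underside. Leave it alone.
- beaker: Bystander: glass beaker, 70 mm across, 90 mm tall; origin at its underside. Leave it alone.
- screwdriver: Bystander: screwdriver lying flat; origin at its underside. Leave it alone.
- steel_rule: Bystander: steel rule lying flat, 300 x 30 x 4 mm; origin at its underside. Leave it alone.
Not all that is in view belongs to the job. Of the things that look like the pail, the middle-sized one is meant.

How it is judged:
By the outcome, as a careful person would: the job done as asked, in the order asked, and still so for the second after the job is handed in, with the robot touching nothing.
It also fails if it takes over 72 s, if anything falls off the work surface, if the arm or the gripper's body presses on something with over 40 N, if the wrist force passes 120 N, or if a joint passes its speed limit or range.

ROBOT

A 6-joint arm with a two-finger parallel gripper is mounted at the origin on the work surface. World frame = base frame: x ahead of the robot, y to its left, z up, the work surface at z = 0. Lengths are in m, angles in rad, forces in N, time in s.
With the tool pointing down it reaches from about 0.275 to 0.775 m from the base axis. Payload 14.6 kg.
Tool frame: the origin (TCP) lies midway between the tips of the shut fingers; the grasp point (between the pads) lies 19 mm behind it (pinch_z is the distance from the TCP to the grasp point, in m); z points along the fingers, y is the line along which they close (so a half turn about z gives the same grasp; the last joint's range is limited). The gripper opens to 85 mm and grips with 20 to 120 N. Pads are 22 mm wide; open, the fingers measure 114 mm over their backs; the gripper's body (76 mm by 85 mm) begins 54 mm behind the grasp point. The pads swing forward as they close: fully open they stand 13 mm farther back than shut.
Start: joints at [-1.324, 0.263, -0.048, 1.259, 0, 1.415], TCP at [0.205, -0.483, 0.231] pointing down, gripper open.
Joint ranges: [-2.65, 2.65], [-0.89, 1.7], [-1.18, 1.37], [-2.13, 2.11], [-1.35, 1.29], [-3.14, 3.14]. Speed limits (rad/s): [1.89, 1.89, 2.57, 2.79, 3.14, 3.14].

INTERFACE

Orientations are given as a unit quaternion [x, y, z, w].
In Python, from plant import * gives the robot as it stands.
- The arm moves only by the tool send_rows, never from a script. Its argument "increments" is text: rows parted by semicolons, each of 7 numbers parted by spaces: the turn, a rotation vector about the tool's x, y, z in rad, then the shift along the tool's x, y, z in mm, then the opening in per cent of the stroke, from 0 (shut) to 100 (fully open). A call has 1 to 8 rows; each row shifts and turns the commanded pose from where the row before left it, along the tool's axes as they then stand; what a row does not reach is not made up. A row lasts 1/12 s, in which the tool goes at most 41.7 mm and 7.16 degrees, less where a joint would pass 70% of its speed; a pose out of reach is approached as far as the arm can. A call is refused whole if a number of a shift passes 41.7 or a number of a turn 0.125, either way. A call with a gripper value outside its range is refused whole. The fingers move at their own pace and stop on an object; "newtons" is the grip in N (left out, the last holds). Time passes only in rows, so rows that do not move let the fingers close. It gives the time, the measured TCP pose, the force, the opening and the grip force at its end, in the units of the state.
- state(): the state, without advancing time (a new reading comes with each control period).
- snapshot(name): name is "scene" or "top"; returns (picture, depth): 400x640x3 uint8, blue, green, red; 400x640 float32, m along the optical axis (not along the pixel's ray), 0 where there is no reading.
- camera_params(name): a dict with "camera_matrix" (3x3 intrinsics, pixels), "D" ([k1, k2, p1, p2, k3] as OpenCV has them; the pictures are not rectified), "T" (4x4, takes a point from camera to world coordinates). Camera axes: x right, y down, z forward; pixel columns grow to the right and rows downward; lengths in m; the calibration is good to about 2 mm. A picture is of the moment at which its call begins. camera_params takes no time and is no camera call.
- sign_off(): hands the job in; it is judged then, once.
The state is a dict: "time_s": time; "joint_pos": joint angles; "dq": joint speeds; "tau": joint torques, N m; "tool_pos": TCP position; "tcp_rot": TCP orientation; "contact_force": force on the tool from outside, world axes, zero at the start; "wrist_torque": the same for the moment, N m; "finger_gap": opening from 0.0 (shut) to 1.0 (fully open); "grip_force": force on a finger pad.
Only numpy, scipy, OpenCV 4.12 (cv2) and the standard library are available. Lean on these libraries where they do the work, as an engineer would, in place of code of your own. Each camera call takes 0.05 s, during which the arm holds its last target. There are 200 camera calls.

## Working session

There is one attempt and no reset: what is moved stays moved. The work goes in short steps, Python scripts to look and compute and a tool call to move; the robot and the scene stay as the last step left them, time stands still between calls to the robot, and variables do not carry over. Pictures are saved under pics/ and viewed, at most 10 in all, crops included, and the job is handed in when it is done.

Besides the shell and the picture viewer there is one more tool, called after ">>>" by a JSON object that holds its "fn" and its "kwargs". send_rows: Moves the arm, as the interface text tells. Its arguments: {"type":"object","properties":{"increments":{"type":"string"},"newtons":{"type":"number"}},"required":["increments"]}

```bash
mkdir -p pics; ls; cat > h.py <<'E'
from plant import *
import numpy as np, cv2
from scipy.spatial.transform import Rotation as R
def pts(name):
    p,d=snapshot(name);c=camera_params(name);np.savez(name+'.npz',p=p,d=d);return p,d,c
def px2w(c,u,v,z):
    xy=cv2.undistortPoints(np.array([[[u,v]]],float),np.array(c["camera_matrix"]),np.array(c["D"]))[0,0]
    return (np.array(c["T"])@[xy[0]*z,xy[1]*z,z,1])[:3]
E
python3 - <<'E'
from h import *
for n in("scene","top"):
    p,d,c=pts(n);cv2.imwrite(f"pics/{n}0.png",p);print(n,np.round(c["T"],3).tolist())
print(state())
E
```

```text
pics
scene [[-0.412, 0.721, -0.557, 1.229], [0.911, 0.335, -0.24, 0.328], [0.013, -0.606, -0.795, 1.185], [0.0, 0.0, 0.0, 1.0]]
top [[-0.002, -0.992, 0.128, 0.413], [-1.0, 0.002, 0.001, -0.009], [-0.001, -0.128, -0.992, 1.169], [0.0, 0.0, 0.0, 1.0]]
{'time_s': 0.1, 'joint_pos': array([-1.32431478e+00,  2.63463151e-01, -4.88725533e-02,  1.25937024e+00,
       -2.24009985e-06,  1.41552687e+00]), 'dq': array([ 0.00032852,  0.00046614,  0.00161122,  0.00019255, -0.00070968,
       -0.00102309]), 'tau': array([ 3.96570016e-03, -6.38576674e+01,  3.85066938e+01,  1.00059668e-02,
       -5.09322206e-05,  5.32951219e-06]), 'tool_pos': array([ 0.20524216, -0.4829629 ,  0.2308797 ]), 'tcp_rot': array([ 9.79892165e-01,  1.99527288e-01, -2.18537267e-05, -4.54284847e-04]), 'contact_force': array([-0.04256442,  1.34722697, -0.2836321 ]), 'wrist_torque': array([-0.00490227,  0.00074492,  0.01683031]), 'grip_force': 0.0, 'finger_gap': 0.9961454439272168}
```

View pics/scene0.png

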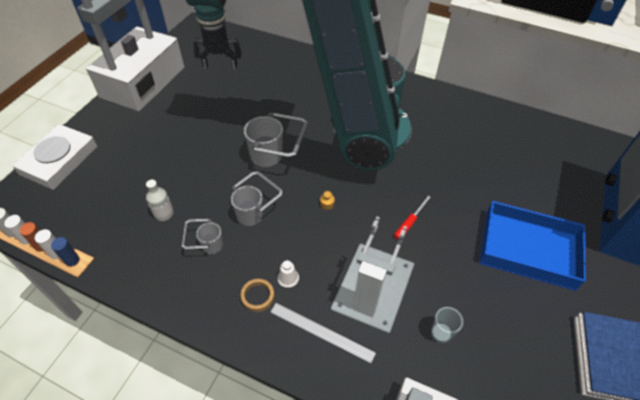

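View pics/top0.png

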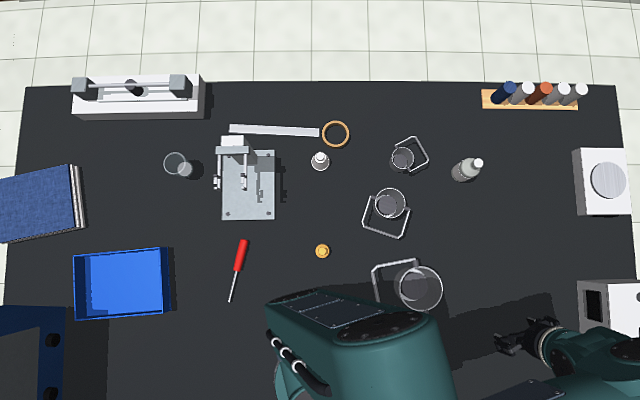

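Three things look like the pail in the top view: a large one at (420,288), a middle one at (390,203) and a small one at (402,158). The middle one should be 92 mm across the rim. The stand is at (245,180). I'll confirm with an enlarged crop.

```bash
python3 - <<'E'
from h import *
f=np.load('top.npz');p=f['p'];d=f['d']
a=cv2.resize(p[140:250,345:455],None,fx=5,fy=5,interpolation=cv2.INTER_CUBIC)
b=cv2.resize(p[125:225,205:285],(440,550),interpolation=cv2.INTER_CUBIC)
cv2.imwrite("pics/crop1.png",np.hstack([a,b])[:, :990] if 0 else cv2.resize(np.hstack([a,b]),(792,440)))
c=camera_params("top")
# height map of world points
K=np.array(c["camera_matrix"]);D=np.array(c["D"]);T=np.array(c["T"]);print(K.tolist(),D)
uu,vv=np.meshgrid(np.arange(640),np.arange(400))
n=cv2.undistortPoints(np.stack([uu,vv],-1).reshape(-1,1,2).astype(float),K,D).reshape(400,640,2)
P=np.concatenate([n*d[...,None],d[...,None]],-1)@T[:3,:3].T+T[:3,3]
np.save('P.npy',P)
def rep(u0,u1,v0,v1,z0,z1,nm):
    q=P[v0:v1,u0:u1].reshape(-1,3);q=q[(q[:,2]>z0)&(q[:,2]<z1)]
    if len(q): print(nm,len(q),q.min(0).round(3),q.max(0).round(3),np.median(q,0).round(3))
rep(355,415,180,245,.075,.1,'pailrim');rep(385,430,135,175,.04,.15,'small');rep(380,450,250,315,.04,.2,'big')
rep(205,285,125,225,.205,.3,'standtop');rep(205,285,125,225,.005,.03,'base')
E
```

```text
[[364.6909572336978, 0.0, 322.63257701679726], [0.0, 364.6909572336978, 200.37387840722965], [0.0, 0.0, 1.0]] [-0.05919828  0.          0.          0.          0.        ]
pailrim 447 [ 0.439 -0.269  0.075] [ 0.589 -0.122  0.097] [ 0.514 -0.201  0.089]
small 318 [ 0.646 -0.34   0.04 ] [ 0.758 -0.221  0.074] [ 0.704 -0.277  0.066]
big 1604 [ 0.228 -0.346  0.04 ] [ 0.382 -0.169  0.131] [ 0.296 -0.29   0.07 ]
standtop 929 [0.561 0.189 0.207] [0.712 0.279 0.263] [0.665 0.235 0.23 ]
base 3421 [0.487 0.119 0.005] [0.816 0.382 0.03 ] [0.606 0.222 0.012]
```

View pics/crop1.png

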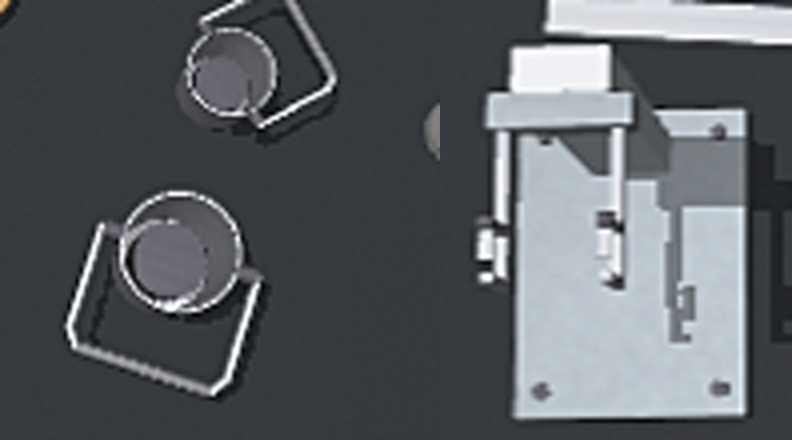

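The crop shows the middle pail with its rim about 30.5 px (91 mm) wide, so it is the one meant. Rim centre is at crop (181,252), and the bar runs from (80,348) to (212,391). The stand base corners are at about (516,418), (747,413) and (747,110), and the prong lips at (485,280) and (615,285).

```bash
cat >> h.py <<'E'
def ray(c,u,v,h):
    a=px2w(c,u,v,1.);T=np.array(c["T"]);o=T[:3,3];return o+(a-o)*(h-o[2])/(a-o)[2]
E
python3 - <<'E'
from h import *
c=camera_params("top")
L=lambda x,y,h:ray(c,345+x/4,140+y/4,h)
S=lambda x,y,h:ray(c,205+(x-440)/4.4,125+y/4.4,h)
for n,a in dict(rim=L(181,252,.09),barA=L(80,348,.088),barB=L(212,391,.088),barM=L(146,369,.088),pivA=L(104,226,.085),pivB=L(258,276,.085),
 sBL=S(516,418,.012),sBR=S(747,413,.012),sTR=S(747,110,.012),lipL=S(485,278,.254),lipR=S(616,285,.254),beamL=S(487,128,.23),beamR=S(632,126,.23)).items(): print(n,a.round(4))
P=np.load('P.npy')
# bail/rim from depth: points 0.08-0.1
q=P[180:245,350:420].reshape(-1,3);q=q[(q[:,2]>.078)&(q[:,2]<.1)]
from scipy.optimize import least_squares
def f(m):return np.minimum(abs(np.hypot(q[:,0]-m[0],q[:,1]-m[1])-.046),.01)
m=least_squares(f,[.53,-.205],x_scale=.01,diff_step=1e-3).x;print('rimfit',m)
# base top points: min area rect
q=P[120:225,200:290].reshape(-1,3);q=q[(q[:,2]>.008)&(q[:,2]<.018)&(q[:,0]<.65)&(q[:,1]<.27)&(q[:,1]>.1)]
print('base',q.min(0),q.max(0))
q=P[125:160,205:285].reshape(-1,3);q=q[(q[:,2]>.215)&(q[:,2]<.25)];r=cv2.minAreaRect(q[:,:2].astype(np.float32));print('beam/column',r,q.mean(0))
q=P[165:200,205:260].reshape(-1,3);q=q[(q[:,2]>.215)&(q[:,2]<.27)]
for s in (q[q[:,1]>.235],q[q[:,1]<=.235]):print('prong',len(s),s.min(0),s.max(0),s.mean(0))
E
```

```text
rim [ 0.5436 -0.21    0.09  ]
barA [ 0.4723 -0.1335  0.088 ]
barB [ 0.4402 -0.2309  0.088 ]
barM [ 0.4566 -0.1822  0.088 ]
pivA [ 0.564  -0.1534  0.085 ]
pivB [ 0.526  -0.2685  0.085 ]
sBL [0.4993 0.3125 0.012 ]
sBR [0.5029 0.1444 0.012 ]
sTR [0.7281 0.148  0.012 ]
lipL [0.5626 0.2663 0.254 ]
lipR [0.5583 0.1896 0.254 ]
beamL [0.6583 0.2758 0.23  ]
beamR [0.659  0.1878 0.23  ]
rimfit [ 0.54436742 -0.20727292]
base [0.49961317 0.14678325 0.00803099] [0.64922517 0.26990432 0.01798733]
beam/column ((0.6784833073616028, 0.23372992873191833), (0.08966170251369476, 0.06580163538455963), 89.51333618164062) [0.67968185 0.23317848 0.22977242]
prong 147 [0.56061334 0.26154677 0.21547658] [0.63084434 0.27016344 0.26245422] [0.59183149 0.2652143  0.23696978]
prong 131 [0.56199038 0.19374618 0.21673439] [0.62973018 0.20273519 0.26283028] [0.5908706  0.19719601 0.23727541]
```

```bash
cat >> h.py <<'E'
def plan(tgt,yaw,n,back=0):
    """n rows from the present pose to TCP tgt, tool down, tool y at world angle yaw (rad)"""
    s=state();p=s["tool_pos"];r=R.from_quat(s["tcp_rot"])
    y=np.array([np.cos(yaw),np.sin(yaw),0]);z=np.array([0,0,-1.]);g=R.from_matrix(np.stack([np.cross(y,z),y,z],1))
    w=(r.inv()*g).as_rotvec();d=(np.array(tgt)-p)/n*1e3
    print("F",np.round(s["contact_force"],2),"t",round(s["time_s"],2),"pos",p.round(4),"rotvec",w.round(3),"gap",round(s["finger_gap"],3))
    for i in range(n):
        print((w/n).round(3),(r*R.from_rotvec(w*i/n)).inv().apply(d).round(1))
E
python3 - <<'E'
from h import *
plan([.457,-.180,.2],np.deg2rad(-18.2),12)
E
```

```text
F [-0.04  1.35 -0.28] t 0.1 pos [ 0.2052 -0.483   0.2309] rotvec [-0.001 -0.001 -0.851] gap 0.996
[-0.    -0.    -0.071] [ 29.2 -15.    2.6]
[-0.    -0.    -0.071] [ 30.2 -12.9   2.6]
[-0.    -0.    -0.071] [ 31.  -10.8   2.6]
[-0.    -0.    -0.071] [31.7 -8.5  2.6]
[-0.    -0.    -0.071] [32.2 -6.3  2.6]
[-0.    -0.    -0.071] [32.6 -4.   2.6]
[-0.    -0.    -0.071] [32.8 -1.6  2.6]
[-0.    -0.    -0.071] [32.8  0.7  2.6]
[-0.    -0.    -0.071] [32.7  3.   2.6]
[-0.    -0.    -0.071] [32.4  5.3  2.6]
[-0.    -0.    -0.071] [31.9  7.6  2.6]
[-0.    -0.    -0.071] [31.3  9.8  2.6]
```

>>> {"fn": "send_rows", "kwargs": {"increments": "0 0 -0.07 29 -15 0 38; 0 0 -0.07 30 -13 0 38; 0 0 -0.07 31 -11 0 38; 0 0 -0.07 32 -9 0 38; 0 0 -0.07 32 -6 0 38; 0 0 -0.07 33 -4 0 38; 0 0 -0.07 33 -2 2 38; 0 0 -0.07 33 1 2 38"}}

```text
time_s: 0.77
tool_pos: [0.3745, -0.2793, 0.2272]
tcp_rot: [0.886, 0.464, -0.0, -0.0]
contact_force: [1.1, -0.2, -0.9]
finger_gap: 0.379
grip_force: 0.0
```

>>> {"fn": "send_rows", "kwargs": {"increments": "0 0 -0.07 33 3 3 38; 0 0 -0.07 32 5 3 38; 0 0 -0.07 32 8 3 38; 0 0 -0.07 31 10 3 38; 0 0 0 0 0 0 38; 0 0 0 0 0 0 38"}}

```text
time_s: 1.27
tool_pos: [0.4592, -0.1797, 0.2148]
tcp_rot: [0.813, 0.583, -0.0, -0.0]
contact_force: [0.3, 0.3, 0.2]
finger_gap: 0.375
grip_force: 0.0
```

```bash
python3 - <<'E'
from h import *
plan([.457,-.180,.066],np.deg2rad(-18.2),6);print(state()['joint_pos'].round(2))
for n in("scene","top"):
    p,d,c=pts(n);globals()[n]=p
a=cv2.resize(scene[130:230,190:320],None,fx=4,fy=4,interpolation=cv2.INTER_CUBIC)
b=cv2.resize(top[180:280,345:410],None,fx=4,fy=4,interpolation=cv2.INTER_CUBIC)
cv2.imwrite("pics/c2.png",np.hstack([a,b]))
E
```

```text
F [0.32 0.34 0.23] t 1.27 pos [ 0.4592 -0.1797  0.2148] rotvec [-0.001 -0.    -0.009] gap 0.375
[-0.    -0.    -0.001] [-0.2 -0.3 24.8]
[-0.    -0.    -0.001] [-0.2 -0.3 24.8]
[-0.    -0.    -0.001] [-0.2 -0.3 24.8]
[-0.    -0.    -0.001] [-0.2 -0.3 24.8]
[-0.    -0.    -0.001] [-0.2 -0.3 24.8]
[-0.    -0.    -0.001] [-0.2 -0.3 24.8]
[-0.54  0.22 -0.16  1.2  -0.    1.36]
```

View pics/c2.png

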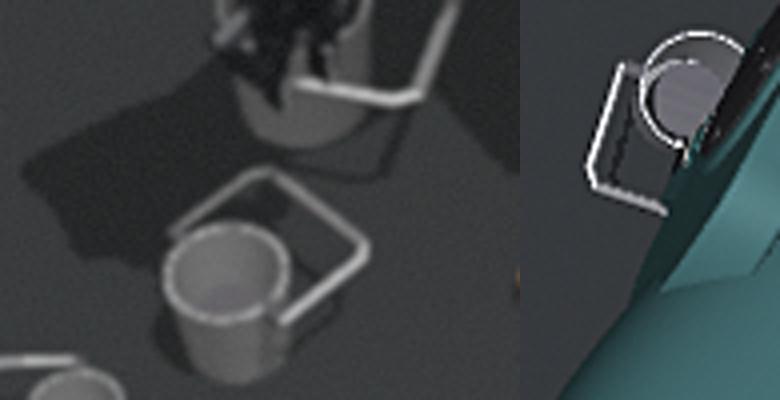

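The crop shows the bail still flat, with its corners at scene px (256.2,172.5) and (282,192.5). The gripper is at the top, clear of the pail. I'll cross-check the bar against the top-camera estimate.

```bash
python3 - <<'E'
from h import *
c=camera_params("scene");a=ray(c,256.25,172.5,.085);b=ray(c,282,192.5,.085);print(a,b,(a+b)/2,np.linalg.norm(a-b),np.degrees(np.arctan2((b-a)[1],(b-a)[0])))
print(ray(c,190+228/4,130+272/4,.09))
E
```

```text
[ 0.4394663  -0.23342612  0.085     ] [ 0.47667823 -0.12347942  0.085     ] [ 0.45807226 -0.17845277  0.085     ] 0.11607326772080627 71.3013907790646
[ 0.54294296 -0.20675799  0.09      ]
```

>>> {"fn": "send_rows", "kwargs": {"increments": "0 0 0 0 -2 28 38; 0 0 0 0 0 28 38; 0 0 0 0 0 28 38; 0 0 0 0 0 28 38; 0 0 0 0 0 22 38; 0 0 0 0 0 14 38; 0 0 0 0 0 0 38; 0 0 0 0 0 0 38"}}

```text
time_s: 2.03
tool_pos: [0.4562, -0.181, 0.0674]
tcp_rot: [0.814, 0.581, -0.0, -0.0]
contact_force: [-0.5, 0.2, 1.2]
finger_gap: 0.38
grip_force: 0.0
```

>>> {"fn": "send_rows", "kwargs": {"increments": "0 0 0 0 0 0 20; 0 0 0 0 0 0 0; 0 0 0 0 0 0 0; 0 0 0 0 0 0 0; 0 0 0 0 0 0 0; 0 0 0 0 0 0 0", "newtons": 30}}

```text
time_s: 2.53
tool_pos: [0.4568, -0.1804, 0.0677]
tcp_rot: [0.813, 0.582, -0.0, 0.0]
contact_force: [-3.3, 0.2, 5.9]
finger_gap: 0.091
grip_force: 29.8
```

>>> {"fn": "send_rows", "kwargs": {"increments": "0 0 0 0 0.4 -9 0; 0 0 0 0 1.3 -8.9 0; 0 0 0 0 2.2 -8.8 0; 0 0 0 0 3 -8.5 0; 0 0 0 0 3.9 -8.2 0; 0 0 0 0 4.6 -7.7 0; 0 0 0 0 5.4 -7.3 0; 0 0 0 0 6.1 -6.7 0"}}

```text
time_s: 3.2
tool_pos: [0.4827, -0.1891, 0.1333]
tcp_rot: [0.813, 0.582, 0.0, 0.0]
contact_force: [-0.6, -0.0, -0.2]
finger_gap: 0.091
grip_force: 29.4
```

```bash
python3 - <<'E'
from h import *
s=state();print({k:np.round(s[k],3) for k in('tool_pos','contact_force','wrist_torque','finger_gap')})
p,d,c=pts("scene")
cv2.imwrite("pics/c3.png",cv2.resize(p[100:240,190:350],None,fx=4,fy=4,interpolation=cv2.INTER_CUBIC))
E
```

```text
{'tool_pos': array([ 0.483, -0.189,  0.133]), 'contact_force': array([-0.595, -0.028, -0.234]), 'wrist_torque': array([-0.179,  0.021, -0.059]), 'finger_gap': np.float64(0.091)}
```

View pics/c3.png

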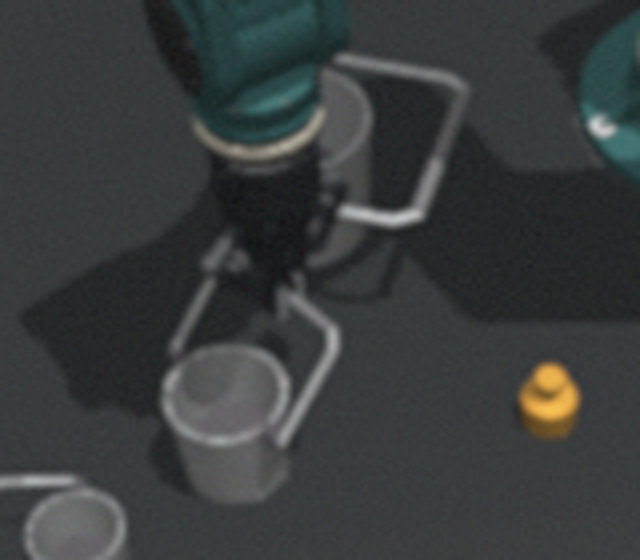

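The bail is held at about 45° and the pail is standing unmoved, with its rim still at crop (226,393). I'll continue the arc.

>>> {"fn": "send_rows", "kwargs": {"increments": "0 0 0 0 6.7 -6.1 0; 0 0 0 0 7.3 -5.4 0; 0 0 0 0 7.7 -4.6 0; 0 0 0 0 8.2 -3.9 0; 0 0 0 0 8.5 -3 0; 0 0 0 0 8.8 -2.2 0; 0 0 0 0 8.9 -1.3 0; 0 0 0 0 9 -0.4 0"}}

```text
time_s: 3.92
tool_pos: [0.5447, -0.2106, 0.1604]
tcp_rot: [0.813, 0.582, 0.0, 0.001]
contact_force: [-0.8, -2.5, 7.2]
finger_gap: 0.087
grip_force: 30.1
```

>>> {"fn": "send_rows", "kwargs": {"increments": "0 0 0 0 0 0 0; 0 0 0 0 0 0 0; 0 0 0 0 0 0 0; 0 0 0 0 0 0 0", "newtons": 80}}

```text
time_s: 4.25
tool_pos: [0.5446, -0.2107, 0.1604]
tcp_rot: [0.813, 0.582, 0.0, 0.001]
contact_force: [-0.6, -3.0, 9.9]
finger_gap: 0.073
grip_force: 78.3
```

```bash
python3 - <<'E'
from h import *
s=state();print({k:np.round(s[k],3) for k in('tool_pos','contact_force','wrist_torque','finger_gap')})
p,d,c=pts("scene")
cv2.imwrite("pics/c4.png",cv2.resize(p[100:240,190:350],None,fx=4,fy=4,interpolation=cv2.INTER_CUBIC))
E
```

```text
{'tool_pos': array([ 0.545, -0.211,  0.16 ]), 'contact_force': array([-0.595, -3.035,  9.877]), 'wrist_torque': array([-0.459,  0.093, -0.002]), 'finger_gap': np.float64(0.073)}
```

View pics/c4.png

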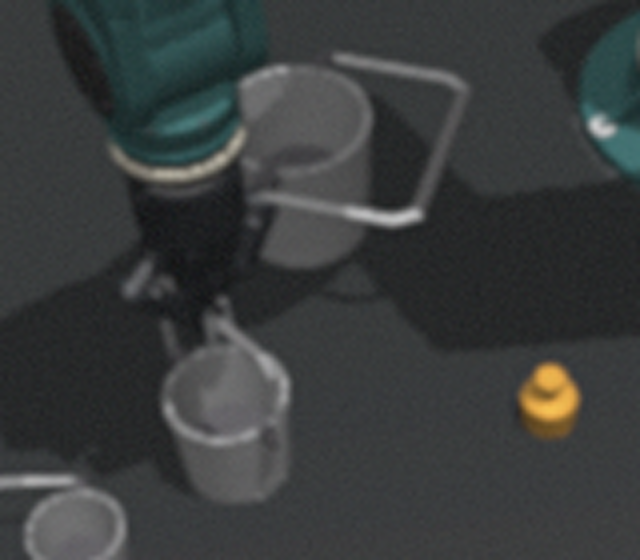

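The bail is upright over the standing pail, with the rim centre still near (226,393). Now the lift.

>>> {"fn": "send_rows", "kwargs": {"increments": "0 0 0 0 0 -3 0; 0 0 0 0 0 -6 0; 0 0 0 0 0 -12 0; 0 0 0 0 0 -18 0; 0 0 0 0 0 -22 0; 0 0 0 0 0 -22 0; 0 0 0 0 0 -17 0; 0 0 0 0 0 -10 0"}}

```text
time_s: 4.97
tool_pos: [0.5441, -0.21, 0.2714]
tcp_rot: [0.813, 0.582, 0.0, 0.001]
contact_force: [-0.4, -0.1, -2.4]
finger_gap: 0.071
grip_force: 78.2
```

>>> {"fn": "send_rows", "kwargs": {"increments": "0 0 0 0 0 -4 0; 0 0 0 0 0 0 0; 0 0 0 0 0 0 0; 0 0 0 0 0 0 0; 0 0 0 0 0 0 0; 0 0 0 0 0 0 0; 0 0 0 0 0 0 0; 0 0 0 0 0 0 0"}}

```text
time_s: 5.63
tool_pos: [0.5438, -0.21, 0.2731]
tcp_rot: [0.813, 0.582, -0.0, -0.0]
contact_force: [0.1, -0.8, -3.5]
finger_gap: 0.068
grip_force: 78.2
```

```bash
python3 - <<'E'
from h import *
plan([.475,.230,.275],np.deg2rad(0.8),24)
E
```

```text
F [ 0.11 -0.77 -3.52] t 5.63 pos [ 0.5438 -0.21    0.2731] rotvec [-0.    -0.    -0.343] gap 0.068
[-0.    -0.    -0.014] [16.4 -8.6 -0.1]
[-0.    -0.    -0.014] [16.5 -8.4 -0.1]
[-0.    -0.    -0.014] [16.7 -8.2 -0.1]
[-0.    -0.    -0.014] [16.8 -7.9 -0.1]
[-0.    -0.    -0.014] [16.9 -7.7 -0.1]
[-0.    -0.    -0.014] [17.  -7.4 -0.1]
[-0.    -0.    -0.014] [17.1 -7.2 -0.1]
[-0.    -0.    -0.014] [17.2 -7.  -0.1]
[-0.    -0.    -0.014] [17.3 -6.7 -0.1]
[-0.    -0.    -0.014] [17.4 -6.5 -0.1]
[-0.    -0.    -0.014] [17.5 -6.2 -0.1]
[-0.    -0.    -0.014] [17.6 -6.  -0.1]
[-0.    -0.    -0.014] [17.7 -5.7 -0.1]
[-0.    -0.    -0.014] [17.7 -5.5 -0.1]
[-0.    -0.    -0.014] [17.8 -5.2 -0.1]
[-0.    -0.    -0.014] [17.9 -4.9 -0.1]
[-0.    -0.    -0.014] [18.  -4.7 -0.1]
[-0.    -0.    -0.014] [18.  -4.4 -0.1]
[-0.    -0.    -0.014] [18.1 -4.2 -0.1]
[-0.    -0.    -0.014] [18.1 -3.9 -0.1]
[-0.    -0.    -0.014] [18.2 -3.7 -0.1]
[-0.    -0.    -0.014] [18.2 -3.4 -0.1]
[-0.    -0.    -0.014] [18.3 -3.1 -0.1]
[-0.    -0.    -0.014] [18.3 -2.9 -0.1]
```

>>> {"fn": "send_rows", "kwargs": {"increments": "0 0 -0.004 4 -2 0 0; 0 0 -0.008 9 -5 0 0; 0 0 -0.012 14 -7 0 0; 0 0 -0.014 16 -8 0 0; 0 0 -0.014 17 -8 0 0; 0 0 -0.014 17 -8 0 0; 0 0 -0.014 17 -8 0 0; 0 0 -0.014 17 -7 0 0"}}

```text
time_s: 6.3
tool_pos: [0.5237, -0.0862, 0.2735]
tcp_rot: [0.784, 0.62, 0.0, -0.0]
contact_force: [-0.4, 0.1, -3.8]
finger_gap: 0.073
grip_force: 78.2
```

>>> {"fn": "send_rows", "kwargs": {"increments": "0 0 -0.014 17 -7 0 0; 0 0 -0.014 17 -7 0 0; 0 0 -0.014 17 -7 0 0; 0 0 -0.014 18 -6 0 0; 0 0 -0.014 18 -6 0 0; 0 0 -0.014 18 -6 0 0; 0 0 -0.014 18 -5 0 0; 0 0 -0.014 18 -5 0 0"}}

```text
time_s: 6.97
tool_pos: [0.5013, 0.0613, 0.2735]
tcp_rot: [0.749, 0.663, 0.0, 0.0]
contact_force: [0.7, -1.3, -3.2]
finger_gap: 0.068
grip_force: 78.2
```

>>> {"fn": "send_rows", "kwargs": {"increments": "0 0 -0.014 18 -5 0 0; 0 0 -0.014 18 -5 0 0; 0 0 -0.014 18 -4 0 0; 0 0 -0.014 18 -4 0 0; 0 0 -0.014 18 -4 0 0; 0 0 -0.014 16 -3 0 0; 0 0 -0.014 12 -3 0 0; 0 0 -0.01 7 -2 0 0"}}

```text
time_s: 7.63
tool_pos: [0.4815, 0.1881, 0.2734]
tcp_rot: [0.711, 0.703, 0.0, -0.0]
contact_force: [-0.8, 0.4, -2.9]
finger_gap: 0.075
grip_force: 78.2
```

>>> {"fn": "send_rows", "kwargs": {"increments": "0 0 0 3 0 0 0; 0 0 0 0 0 0 0; 0 0 0 0 0 0 0; 0 0 0 0 0 0 0; 0 0 0 0 0 0 0; 0 0 0 0 0 0 0; 0 0 0 0 0 0 0; 0 0 0 0 0 0 0"}}

```text
time_s: 8.3
tool_pos: [0.4827, 0.189, 0.2733]
tcp_rot: [0.713, 0.702, -0.0, -0.0]
contact_force: [0.5, -0.7, -3.1]
finger_gap: 0.068
grip_force: 78.2
```

```bash
python3 - <<'E'
from h import *
plan([.580,.231,.275],np.deg2rad(0.8),8)
p,d,c=pts("scene");q,d,c=pts("top")
a=cv2.resize(p[190:340,300:450],None,fx=2.6,fy=2.6,interpolation=cv2.INTER_CUBIC)
b=cv2.resize(q[120:270,190:340],None,fx=2.6,fy=2.6,interpolation=cv2.INTER_CUBIC)
cv2.imwrite("pics/c5.png",np.hstack([a,b]))
E
```

```text
F [ 0.51 -0.65 -3.06] t 8.3 pos [0.4827 0.189  0.2733] rotvec [-0.     0.    -0.029] gap 0.068
[-0.     0.    -0.004] [ 5.4 12.1 -0.2]
[-0.     0.    -0.004] [ 5.4 12.1 -0.2]
[-0.     0.    -0.004] [ 5.3 12.1 -0.2]
[-0.     0.    -0.004] [ 5.3 12.1 -0.2]
[-0.     0.    -0.004] [ 5.3 12.2 -0.2]
[-0.     0.    -0.004] [ 5.2 12.2 -0.2]
[-0.     0.    -0.004] [ 5.2 12.2 -0.2]
[-0.     0.    -0.004] [ 5.1 12.2 -0.2]
```

View pics/c5.png

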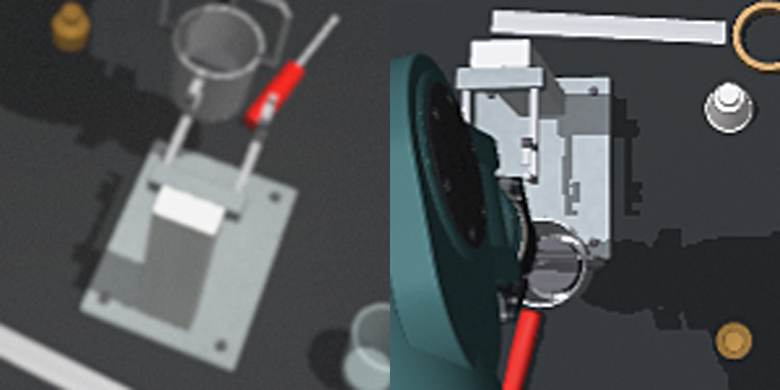

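The pail hangs upright in front of the fork, below the prongs' level at top crop (550,262). I still need about 42 mm sideways, then the entry along stand +x.

>>> {"fn": "send_rows", "kwargs": {"increments": "0 0 -0.005 3 0 0 0; 0 0 -0.006 7 0 0 0; 0 0 -0.006 9 0 0 0; 0 0 -0.006 9 0 0 0; 0 0 -0.006 8 0 0 0; 0 0 0 4 0 0 0; 0 0 0 2 0 0 0; 0 0 0 0 0 0 0"}}

```text
time_s: 9.07
tool_pos: [0.4826, 0.2318, 0.2732]
tcp_rot: [0.702, 0.712, -0.0, -0.0]
contact_force: [0.0, -0.0, -4.0]
finger_gap: 0.07
grip_force: 78.2
```

>>> {"fn": "send_rows", "kwargs": {"increments": "0 0 0 0 4 0 0; 0 0 0 0 8 0 0; 0 0 0 0 11 0 0; 0 0 0 0 11 0 0; 0 0 0 0 11 0 0; 0 0 0 0 8 0 0; 0 0 0 0 4 0 0; 0 0 0 0 0 0 0"}}

```text
time_s: 9.73
tool_pos: [0.5405, 0.2318, 0.2728]
tcp_rot: [0.702, 0.712, -0.0, -0.0]
contact_force: [-0.2, 0.0, -3.5]
finger_gap: 0.074
grip_force: 78.2
```

```bash
python3 - <<'E'
from h import *
plan([.579,.231,.273],np.deg2rad(0.8),4)
p,d,c=pts("scene");q,d,c=pts("top")
a=cv2.resize(p[190:310,320:440],None,fx=5,fy=5,interpolation=cv2.INTER_CUBIC)
cv2.imwrite("pics/c6.png",a)
E
```

```text
F [-0.18  0.01 -3.48] t 9.73 pos [0.5405 0.2318 0.2728] rotvec [-0.     0.    -0.001] gap 0.074
[-0.  0. -0.] [-0.3  9.6 -0. ]
[-0.  0. -0.] [-0.3  9.6 -0. ]
[-0.  0. -0.] [-0.3  9.6 -0. ]
[-0.  0. -0.] [-0.3  9.6 -0. ]
```

View pics/c6.png

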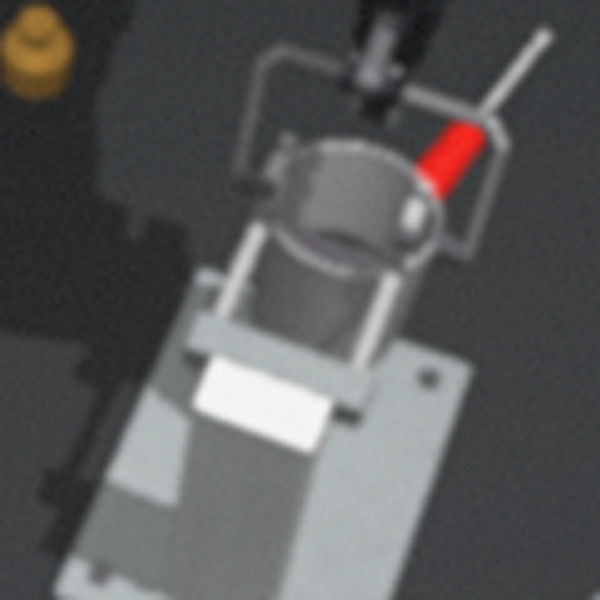

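The prongs now pass under the bar, between the side wires and over the rim; their tips are at (285,150) and (413,215). The bar is held high at about (380,75). I'll advance 38 mm.

>>> {"fn": "send_rows", "kwargs": {"increments": "0 0 0 0 3 0 0; 0 0 0 0 6 0 0; 0 0 0 0 8 0 0; 0 0 0 0 8 0 0; 0 0 0 0 7 0 0; 0 0 0 0 4 0 0; 0 0 0 0 2 0 0; 0 0 0 0 0 0 0"}}

```text
time_s: 10.5
tool_pos: [0.5782, 0.2325, 0.273]
tcp_rot: [0.702, 0.712, -0.0, -0.0]
contact_force: [0.4, -0.3, -3.9]
finger_gap: 0.07
grip_force: 78.2
```

>>> {"fn": "send_rows", "kwargs": {"increments": "0 0 0 0 0 0 0; 0 0 0 0 0 0 0; 0 0 0 0 0 0 0; 0 0 0 0 0 0 0; 0 0 0 0 0 0 0; 0 0 0 0 0 0 0; 0 0 0 0 0 0 0; 0 0 0 0 0 0 0"}}

```text
time_s: 11.17
tool_pos: [0.5776, 0.2326, 0.2733]
tcp_rot: [0.702, 0.712, 0.0, 0.0]
contact_force: [0.5, 0.8, -3.6]
finger_gap: 0.072
grip_force: 78.2
```

```bash
python3 - <<'E'
from h import *
F=[]
for i in range(10):
    p,d,c=pts("scene");s=state();F.append(s['contact_force'])
print(np.mean(F,0),np.std(F,0),s['tool_pos'],s['time_s'])
cv2.imwrite("pics/c7.png",cv2.resize(p[190:310,320:440],None,fx=5,fy=5,interpolation=cv2.INTER_CUBIC))
E
```

```text
[ 0.12755399  0.01214196 -3.30377977] [0.49508989 0.55504239 0.60935361] [0.57753886 0.23257982 0.27325901] 11.6667
```

View pics/c7.png

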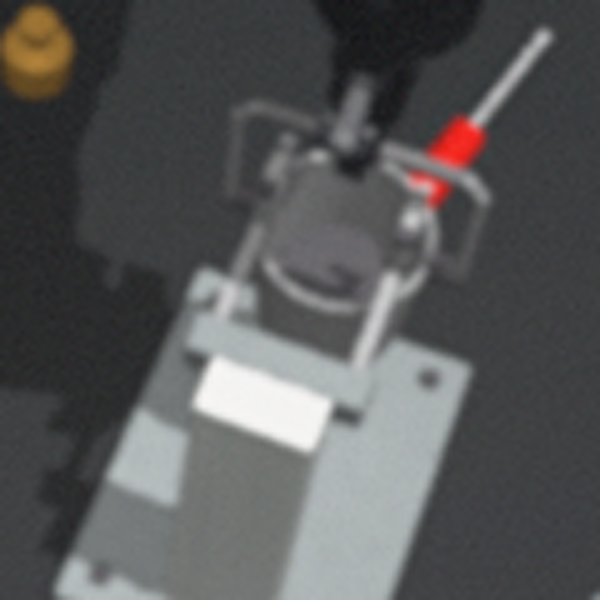

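```bash
python3 - <<'E'
from h import *
c=camera_params("scene")
for n,u,v,z in(('lipL',287,145,.254),('postL',272,168,.258),('lipR',425,190,.254),('postR',412,217,.258),('barL',248,108,.290),('barR',484,190,.290)):print(n,ray(c,320+u/5,190+v/5,z).round(4))
# top-camera post/lip pixels from first clean map P
P=np.load('P.npy');q=P[160:205,205:262].reshape(-1,3);q=q[(q[:,2]>.246)&(q[:,2]<.27)]
for s in(q[q[:,1]>.232],q[q[:,1]<.232]):print(len(s),s[np.argsort(s[:,0])].round(3)[::3].tolist())
E
```

```text
lipL [0.5672 0.1973 0.254 ]
postL [0.5861 0.1959 0.258 ]
lipR [0.5641 0.2678 0.254 ]
postR [0.5846 0.2672 0.258 ]
barL [0.5802 0.1778 0.29  ]
barR [0.5781 0.2954 0.29  ]
53 [[0.561, 0.264, 0.253], [0.563, 0.266, 0.256], [0.563, 0.269, 0.254], [0.566, 0.268, 0.252], [0.576, 0.264, 0.257], [0.578, 0.266, 0.259], [0.579, 0.262, 0.254], [0.581, 0.262, 0.256], [0.584, 0.265, 0.256], [0.586, 0.264, 0.257], [0.587, 0.263, 0.252], [0.589, 0.265, 0.256], [0.591, 0.265, 0.256], [0.593, 0.268, 0.261], [0.594, 0.263, 0.255], [0.596, 0.267, 0.258], [0.598, 0.269, 0.26], [0.601, 0.262, 0.258]]
49 [[0.562, 0.194, 0.257], [0.565, 0.197, 0.257], [0.567, 0.194, 0.248], [0.568, 0.195, 0.254], [0.576, 0.195, 0.254], [0.578, 0.195, 0.256], [0.581, 0.195, 0.254], [0.583, 0.198, 0.256], [0.586, 0.2, 0.255], [0.589, 0.196, 0.253], [0.592, 0.201, 0.253], [0.593, 0.203, 0.257], [0.595, 0.194, 0.248], [0.596, 0.195, 0.257], [0.598, 0.2, 0.26], [0.6, 0.199, 0.263], [0.601, 0.195, 0.259]]
```

>>> {"fn": "send_rows", "kwargs": {"increments": "0 0 0 0 1 2 0; 0 0 0 0 0 4 0; 0 0 0 0 0 6 0; 0 0 0 0 0 6 0; 0 0 0 0 0 4 0; 0 0 0 0 0 3 0; 0 0 0 0 0 2 0; 0 0 0 0 0 0 0", "newtons": 100}}

```text
time_s: 12.33
tool_pos: [0.5785, 0.2325, 0.2458]
tcp_rot: [0.702, 0.712, -0.0, -0.0]
contact_force: [0.7, -0.2, -4.0]
finger_gap: 0.066
grip_force: 97.8
```

>>> {"fn": "send_rows", "kwargs": {"increments": "0 0 0 0 0 1 0; 0 0 0 0 0 1 0; 0 0 0 0 0 1 0; 0 0 0 0 0 1 0; 0 0 0 0 0 1 0; 0 0 0 0 0 1 0"}}

```text
time_s: 12.83
tool_pos: [0.5787, 0.2327, 0.2407]
tcp_rot: [0.702, 0.712, 0.0, 0.0]
contact_force: [-1.8, -0.9, 4.2]
finger_gap: 0.062
grip_force: 98.6
```

The keepers were met at the expected height and are starting to give.

>>> {"fn": "send_rows", "kwargs": {"increments": "0 0 0 0 0 1 0; 0 0 0 0 0 1 0; 0 0 0 0 0 1 0; 0 0 0 0 0 1 0; 0 0 0 0 0 1 0; 0 0 0 0 0 1 0; 0 0 0 0 0 1 0"}}

```text
time_s: 13.42
tool_pos: [0.5788, 0.2327, 0.2337]
tcp_rot: [0.702, 0.712, 0.0, 0.0]
contact_force: [-1.9, -0.4, 6.6]
finger_gap: 0.065
grip_force: 99.0
```

>>> {"fn": "send_rows", "kwargs": {"increments": "0 0 0 0 0 1 0; 0 0 0 0 0 1 0; 0 0 0 0 0 1 0; 0 0 0 0 0 1 0; 0 0 0 0 0 1 0"}}

```text
time_s: 13.83
tool_pos: [0.5784, 0.2326, 0.2284]
tcp_rot: [0.702, 0.712, 0.0, -0.0]
contact_force: [-4.0, -0.4, 5.9]
finger_gap: 0.064
grip_force: 98.9
```

>>> {"fn": "send_rows", "kwargs": {"increments": "0 0 0 0 0 1 0; 0 0 0 0 0 1 0; 0 0 0 0 0 1 0; 0 0 0 0 0 1 0; 0 0 0 0 0 1 0; 0 0 0 0 0 1 0"}}

```text
time_s: 14.33
tool_pos: [0.5782, 0.2325, 0.2218]
tcp_rot: [0.702, 0.712, -0.0, -0.0]
contact_force: [-6.2, 0.4, -0.5]
finger_gap: 0.064
grip_force: 98.3
```

>>> {"fn": "send_rows", "kwargs": {"increments": "0 0 0 0 0 1 0; 0 0 0 0 0 1 0; 0 0 0 0 0 1 0; 0 0 0 0 0 1 0; 0 0 0 0 0 0.5 0"}}

```text
time_s: 14.75
tool_pos: [0.5788, 0.2325, 0.2174]
tcp_rot: [0.702, 0.712, -0.0, 0.0]
contact_force: [0.3, 0.0, -3.5]
finger_gap: 0.066
grip_force: 98.2
```

The bar is past both keepers: Fz is back to the free-hanging −3.5 N. Next I bed it gently, aiming for Fz ≈ +12.5, which puts 16 N on the hook.

>>> {"fn": "send_rows", "kwargs": {"increments": "0 0 0 0 0 0.6 0; 0 0 0 0 0 0.6 0; 0 0 0 0 0 0.6 0; 0 0 0 0 0 0.6 0; 0 0 0 0 0 0.4 0; 0 0 0 0 0 0 0"}}

```text
time_s: 15.25
tool_pos: [0.5786, 0.2326, 0.2149]
tcp_rot: [0.702, 0.712, -0.0, -0.0]
contact_force: [0.6, 0.0, -3.1]
finger_gap: 0.067
grip_force: 98.2
```

>>> {"fn": "send_rows", "kwargs": {"increments": "0 0 0 0 0 0.4 0; 0 0 0 0 0 0.4 0; 0 0 0 0 0 0 0"}}

```text
time_s: 15.5
tool_pos: [0.5786, 0.2326, 0.2141]
tcp_rot: [0.702, 0.712, -0.0, -0.0]
contact_force: [0.3, -0.6, -2.6]
finger_gap: 0.068
grip_force: 98.2
```

>>> {"fn": "send_rows", "kwargs": {"increments": "0 0 0 0 0 0.4 0; 0 0 0 0 0 0 0"}}

```text
time_s: 15.67
tool_pos: [0.5786, 0.2326, 0.2137]
tcp_rot: [0.702, 0.712, -0.0, -0.0]
contact_force: [0.3, 0.7, -3.5]
finger_gap: 0.065
grip_force: 98.2
```

>>> {"fn": "send_rows", "kwargs": {"increments": "0 0 0 0 0 0.4 0; 0 0 0 0 0 0 0"}}

```text
time_s: 15.83
tool_pos: [0.5786, 0.2326, 0.2136]
tcp_rot: [0.702, 0.712, 0.0, 0.0]
contact_force: [-0.4, -1.4, -0.7]
finger_gap: 0.067
grip_force: 98.4
```

>>> {"fn": "send_rows", "kwargs": {"increments": "0 0 0 0 0 0.3 0; 0 0 0 0 0 0 0"}}

```text
time_s: 16.0
tool_pos: [0.5787, 0.2326, 0.2134]
tcp_rot: [0.702, 0.712, 0.0, 0.0]
contact_force: [-0.9, -1.4, 2.3]
finger_gap: 0.064
grip_force: 99.0
```

>>> {"fn": "send_rows", "kwargs": {"increments": "0 0 0 0 0 0.4 0; 0 0 0 0 0 0 0; 0 0 0 0 0 0 0"}}

```text
time_s: 16.25
tool_pos: [0.5787, 0.2326, 0.2134]
tcp_rot: [0.702, 0.712, 0.0, 0.0]
contact_force: [-2.0, -0.1, 6.5]
finger_gap: 0.066
grip_force: 99.5
```

>>> {"fn": "send_rows", "kwargs": {"increments": "0 0 0 0 0 0.3 0; 0 0 0 0 0 0 0; 0 0 0 0 0 0 0"}}

```text
time_s: 16.5
tool_pos: [0.5787, 0.2326, 0.2133]
tcp_rot: [0.702, 0.712, 0.001, 0.0]
contact_force: [-3.3, -1.6, 9.0]
finger_gap: 0.066
grip_force: 99.8
```

>>> {"fn": "send_rows", "kwargs": {"increments": "0 0 0 0 0 0.3 0; 0 0 0 0 0 0 0; 0 0 0 0 0 0 0; 0 0 0 0 0 0 0"}}

```text
time_s: 16.83
tool_pos: [0.5787, 0.2326, 0.2132]
tcp_rot: [0.702, 0.712, 0.001, 0.0]
contact_force: [-3.1, -0.9, 11.9]
finger_gap: 0.063
grip_force: 100.1
```

```bash
python3 - <<'E'
from h import *
F=[]
for i in range(6):
    p,d,c=pts("scene");s=state();F.append(s['contact_force'])
print(np.mean(F,0),np.std(F,0),s['tool_pos'],s['time_s'])
E
```

```text
[-4.65206492 -1.06294053 11.81375541] [0.50669785 0.54035727 0.20137463] [0.57875544 0.23262613 0.21323974] 17.1333
```

>>> {"fn": "send_rows", "kwargs": {"increments": "0 0 0 0 0 0.1 0; 0 0 0 0 0 0 0; 0 0 0 0 0 0 0; 0 0 0 0 0 0 0; 0 0 0 0 0 0 0; 0 0 0 0 0 0 0"}}

```text
time_s: 17.63
tool_pos: [0.5788, 0.2326, 0.2132]
tcp_rot: [0.702, 0.712, 0.001, 0.0]
contact_force: [-5.6, -0.3, 12.5]
finger_gap: 0.062
grip_force: 100.3
```

>>> {"fn": "send_rows", "kwargs": {"increments": "0 0 0 0 0 -0.4 0; 0 0 0 0 0 -0.4 0; 0 0 0 0 0 -0.3 0; 0 0 0 0 0 0 0"}}

```text
time_s: 17.97
tool_pos: [0.5787, 0.2326, 0.2134]
tcp_rot: [0.702, 0.712, 0.0, 0.0]
contact_force: [-2.4, -0.7, 5.8]
finger_gap: 0.064
grip_force: 99.4
```

>>> {"fn": "send_rows", "kwargs": {"increments": "0 0 0 0 0 0 10; 0 0 0 0 0 0 14; 0 0 0 0 0 0 20; 0 0 0 0 0 0 30; 0 0 0 0 0 0 40; 0 0 0 0 0 0 45; 0 0 0 0 0 0 45; 0 0 0 0 0 0 45", "newtons": 20}}

```text
time_s: 18.63
tool_pos: [0.5786, 0.2326, 0.213]
tcp_rot: [0.702, 0.712, -0.0, -0.0]
contact_force: [-0.3, -0.1, -0.1]
finger_gap: 0.448
grip_force: 0.0
```

About 16 N was reached and the bar is released. Now the fingers withdraw straight up.

>>> {"fn": "send_rows", "kwargs": {"increments": "0 0 0 0 0 -3 45; 0 0 0 0 0 -6 45; 0 0 0 0 0 -10 45; 0 0 0 0 0 -14 45; 0 0 0 0 0 -20 45; 0 0 0 0 0 -25 45; 0 0 0 0 0 -25 45; 0 0 0 0 0 -20 45"}}

```text
time_s: 19.3
tool_pos: [0.5784, 0.2326, 0.3386]
tcp_rot: [0.702, 0.712, 0.001, 0.0]
contact_force: [0.3, -0.4, 0.0]
finger_gap: 0.446
grip_force: 0.0
```

>>> {"fn": "send_rows", "kwargs": {"increments": "0 0 0 0 -15 -10 45; 0 0 0 0 -25 0 45; 0 0 0 0 -30 0 45; 0 0 0 0 -30 0 45; 0 0 0 0 -30 0 45; 0 0 0 0 -20 0 45; 0 0 0 0 0 0 45; 0 0 0 0 0 0 45"}}

```text
time_s: 19.97
tool_pos: [0.428, 0.2306, 0.3472]
tcp_rot: [0.702, 0.712, 0.001, 0.0]
contact_force: [0.0, -0.6, -0.7]
finger_gap: 0.448
grip_force: 0.0
```

```bash
python3 - <<'E'
from h import *
print({k:np.round(state()[k],3) for k in('tool_pos','contact_force','time_s')})
p,d,c=pts("scene");q,d,c=pts("top")
a=cv2.resize(p[190:310,320:440],(480,480),interpolation=cv2.INTER_CUBIC)
b=cv2.resize(q[130:210,205:255],(300,480),interpolation=cv2.INTER_CUBIC)
cv2.imwrite("pics/c8.png",np.hstack([a,b]))
E
```

```text
{'tool_pos': array([0.428, 0.231, 0.347]), 'contact_force': array([ 0.007, -0.565, -0.703]), 'time_s': np.float64(19.967)}
```

View pics/c8.png

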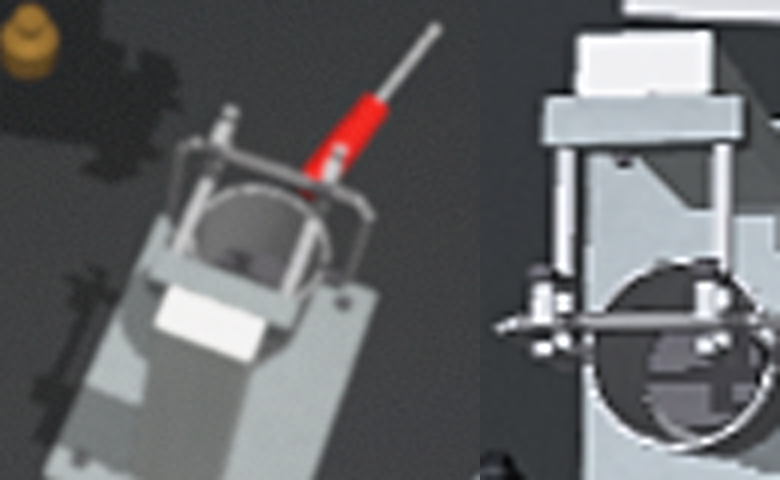

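The pail hangs in the fork. In the top crop the bar runs across at y≈322 and passes beneath the keeper blobs at (540,300) and (708,300). I'll let it settle, then check keeper height and stillness from depth.

>>> {"fn": "send_rows", "kwargs": {"increments": "0 0 0 0 0 0 45; 0 0 0 0 0 0 45; 0 0 0 0 0 0 45; 0 0 0 0 0 0 45; 0 0 0 0 0 0 45; 0 0 0 0 0 0 45; 0 0 0 0 0 0 45; 0 0 0 0 0 0 45"}}

```text
time_s: 20.73
tool_pos: [0.4286, 0.2305, 0.3461]
tcp_rot: [0.702, 0.712, 0.0, 0.0]
contact_force: [0.2, 0.5, -1.3]
finger_gap: 0.45
grip_force: 0.0
```

>>> {"fn": "send_rows", "kwargs": {"increments": "0 0 0 0 0 0 45; 0 0 0 0 0 0 45; 0 0 0 0 0 0 45; 0 0 0 0 0 0 45; 0 0 0 0 0 0 45; 0 0 0 0 0 0 45; 0 0 0 0 0 0 45; 0 0 0 0 0 0 45"}}

```text
time_s: 21.4
tool_pos: [0.4286, 0.2305, 0.3461]
tcp_rot: [0.702, 0.712, 0.0, 0.0]
contact_force: [-0.1, 0.0, -0.3]
finger_gap: 0.453
grip_force: 0.0
```

```bash
python3 - <<'E'
from h import *
uu,vv=np.meshgrid(np.arange(640),np.arange(400));im=[]
for i in range(6):
    q,d,c=pts("top");im.append(q[150:215,205:262].astype(int))
print('motion',[float(abs(a-im[0]).mean().round(2)) for a in im])
K=np.array(c["camera_matrix"]);T=np.array(c["T"])
n=cv2.undistortPoints(np.stack([uu,vv],-1).reshape(-1,1,2).astype(float),K,np.array(c["D"])).reshape(400,640,2)
P=np.concatenate([n*d[...,None],d[...,None]],-1)@T[:3,:3].T+T[:3,3]
P0=np.load('P.npy')
for nm,M in(('before',P0),('now',P)):
  for y in(.266,.197):
    q=M[160:205,205:262].reshape(-1,3);q=q[(abs(q[:,1]-y)<.008)&(q[:,0]>.570)&(q[:,0]<.590)&(q[:,2]>.21)]
    print(nm,y,len(q),'z>.246:',(q[:,2]>.246).sum(),'x',[(round(float(np.median(q[(abs(q[:,0]-x)<.003),2])),3)) for x in(.574,.578,.582,.586)])
  q=M[160:205,205:275].reshape(-1,3)
  for y in(.28,.231,.18):
    s=q[(abs(q[:,1]-y)<.012)&(q[:,2]>.215)&(q[:,0]<.62)];print(' bar@',y,s.mean(0).round(3) if len(s) else None)
E
```

```text
motion [0.0, 0.67, 0.67, 0.68, 0.67, 0.67]
before 0.266 48 z>.246: 24 x [0.227, 0.255, 0.255, 0.255]
before 0.197 42 z>.246: 18 x [0.225, 0.229, 0.23, 0.254]
 bar@ 0.28 [0.588 0.269 0.243]
 bar@ 0.231 None
 bar@ 0.18 None
now 0.266 53 z>.246: 24 x [0.231, 0.236, 0.253, 0.256]
now 0.197 46 z>.246: 18 x [0.23, 0.234, 0.237, 0.255]
 bar@ 0.28 [0.583 0.275 0.238]
 bar@ 0.231 [0.579 0.231 0.234]
 bar@ 0.18 [0.58  0.182 0.23 ]
```

The same number of keeper points sit at mouth height as before (24 and 18), so both keepers are shut. The bar's top is at about 0.234 m, so it is on the seats. The pail is still and the arm is clear. Handing in.

```bash
python3 -c "
from plant import *
print(sign_off())"
```

```text
the job is handed in; nothing more can be done
None
```

The middle-sized pail hangs still by its bail in the fork hook, bedded with about 16 N on the seats, both keepers shut over the bar and the arm clear; the job is handed in at about 22 s.

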